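# Empty the drying tray from the rack into the tub

### The arm

A 6-joint arm with a two-finger parallel gripper is mounted at the origin on a cart in front of the work surface, level with it; the furniture and walls round the work are solid. World frame = base frame: x ahead of the robot, y to its left, z up, the work surface at z = 0. Lengths are in m, angles in rad, forces in N, time in s.
With the tool pointing down it reaches from about 0.325 to 0.775 m from the base axis. Payload 9.3 kg.
Tool frame: the origin (TCP) lies midway between the tips of the shut fingers; the grasp point (between the pads) lies behind it (ctrl.grip_depth is the z of the grasp point in the tool frame, in m); z points along the fingers, y is the line along which they close (so a half turn about z gives the same grasp; the last joint's range is limited). The gripper opens to 85 mm and grips with 20 to 120 N. Pads are 22 mm wide; open, the fingers measure 114 mm over their backs; the gripper's body (76 mm by 85 mm) begins 54 mm behind the grasp point. The pads swing forward as they close: fully open they stand 13 mm farther back than shut.
Start: joints at [-1.308, 0.259, 0.021, 1.334, 0, 1.418], TCP at [0.222, -0.503, 0.191] pointing down, gripper open.
Joint ranges: [-3.04, 3.04], [-0.91, 1.82], [-1.04, 1.36], [-1.92, 1.95], [-1.52, 1.45], [-3.14, 3.14]. Speed limits (rad/s): [2.22, 2.22, 2.79, 3.14, 3.14, 3.14].

### API

Orientations are given as a unit quaternion [x, y, z, w].
In Python, from station import ctrl gives the robot as it stands.
- The arm moves only by the tool apply_moves, never from a script. Its argument "series" is one flat list of numbers, 6 for each row, row after row: the shift along the tool's x, y, z in cm, then the turn, a rotation vector about the tool's x, y, z in rad. A call has 1 to 20 rows; each row is the pose to reach, as a shift and turn from the pose commanded when the call began, along the tool's axes at that moment; what a row does not reach only later rows make up. A row lasts 1/10 s, in which the tool goes at most 50 mm and 8.59 degrees, less where a joint would pass 70% of its speed; a pose out of reach is approached as far as the arm can. A call with a gripper value outside its range is refused whole. "claw" is the opening, from 0 (shut) to 1 (fully open), set as the call begins (left out, the last holds). The fingers move at their own pace and stop on an object; "force" is the grip in N (left out, the last holds). Time passes only in rows, so rows that repeat a pose let the fingers close. It gives the time, the measured TCP pose, the force, the opening and the grip force at its end, in the units of the state.
- ctrl.get_state(): the state, without advancing time (a new reading comes with each control period).
- ctrl.read_camera(name): name is "side" or "top"; returns a dict with "img" (420x560x3 uint8, red, green, blue), "fx", "fy", "cx", "cy" (pixels), "dist_coeffs" ([k1, k2, p1, p2, k3] as OpenCV has them; the pictures are not rectified), "cam_to_world" (4x4, takes a point from camera to world coordinates). Camera axes: x right, y down, z forward; pixel columns grow to the right and rows downward; lengths in m; the calibration is good to about 2 mm. A picture is of the moment at which its call begins. There is no depth.
- ctrl.job_done(): hands the job in; it is judged then, once.
Trained networks look in the newest picture that a camera, given by its name, has taken for a name from the list of things; names that differ only in an ending like _2 or _b are one class to them, and where a whole thing is asked for, a point or a joint stands for the part that bears it (a point fixed in the world has none). Each returns a list of dicts, best first, with "score" (0 to 1); they miss things now and then, are a little off and sometimes report something else, mostly with a low value. They report only what shows in the picture. A call takes as long as a camera call.
- ctrl.recognise(target, camera): "rect" ([left, top, width, height] in pixels, round what is visible of it).
The state is a dict: "clock": time; "joint_positions": joint angles; "qd": joint speeds; "joint_torque": joint torques, N m; "tcp_pos": TCP position; "orientation": TCP orientation; "ft_force": force on the tool from outside, world axes, zero at the start; "torque": the same for the moment, N m; "opening": opening from 0.0 (shut) to 1.0 (fully open); "grip_force": force on a finger pad.
Only numpy, scipy, OpenCV 4.12 (cv2) and the standard library are available. Lean on these libraries where they do the work, as an engineer would, in place of code of your own. Each camera call takes 0.05 s, during which the arm holds its last target. There are 200 camera calls.

### The job

The sauce cups have dried on the top tray of the tray rack. Draw that tray straight out of the rack by its handle, keeping it level with all four cups on it, bring its open edge low over the white tub and tip it so that every cup slides off into the tub and none falls elsewhere; finish while still holding the empty tray up in the gripper, tipped steeply with its open edge down, just above the tub and not touching it. Do not let the tub or the things lying around be pushed away.

Things in the scene. Friction and masses are not known exactly. Their poses are not given: they have to be found in the camera images.
- tray: Loose aluminium drying tray (160 g) in the rack's top tier: sheet 150 mm long (its x), 130 mm wide, 3 mm thick, 12 mm rims on the long sides and the handle side; the edge opposite the handle has no rim (open edge). Origin: centre of the sheet's underside; +x to the open edge, -x along the handle, z up. Hanging out from the handle with cups aboard it wants a firm grip (80 N or more).
- tray_grip (a point): Middle of the tray's straight black grip, 100 mm long (x), 22 mm wide (y), 18 mm tall, whose near end stands 10 mm out from the rimmed short side; 135 mm from the tray's origin along its -x, 11 mm up. Pinch it across its 22 mm from above. About 60 mm free below it, nothing above. Axes as the tray's.
- tray_lip (a point): Middle of the tray's open edge, on its top face, 75 mm from the tray's origin along +x. Axes as the tray's.
- rack: Two-tier steel bar rack, fixed; 158 mm deep (x), 154 wide, 219 tall, open at its -x side. C-shaped runners hold the top tray 170 mm above the worktable with 3 mm play sideways, 5 mm up: it comes out only straight along the rack's -x and is clear once its open edge is over 80 mm from the rack's origin (a pull of about 140 mm). Lower tray: part of the rack. Origin: centre of its underside.
- tub: Deep white rectangular open tub, loose, 500 g, 210 mm (its x) by 290 mm (its y) outside at the rim and 115 mm tall; mouth about 165 x 235 mm clear inside, floor about 12 mm thick. Origin: centre of its underside.
- cup_1: Shallow six-sided glazed sauce cup, cream with a dark rim line, 41 x 44 mm across and 34 mm tall, about 25 g, standing loose on the tray; slides easily on the tray (from a slope of about 18 to 26 degrees). Origin: centre of its underside; z up through its mouth. The four are alike.
- cup_2: Shallow six-sided glazed sauce cup, cream with a dark rim line, 41 x 44 mm across and 34 mm tall, about 25 g, standing loose on the tray; slides easily on the tray (from a slope of about 18 to 26 degrees). Origin: centre of its underside; z up through its mouth. The four are alike.
- cup_3: Shallow six-sided glazed sauce cup, cream with a dark rim line, 41 x 44 mm across and 34 mm tall, about 25 g, standing loose on the tray; slides easily on the tray (from a slope of about 18 to 26 degrees). Origin: centre of its underside; z up through its mouth. The four are alike.
- cup_4: Shallow six-sided glazed sauce cup, cream with a dark rim line, 41 x 44 mm across and 34 mm tall, about 25 g, standing loose on the tray; slides easily on the tray (from a slope of about 18 to 26 degrees). Origin: centre of its underside; z up through its mouth. The four are alike.
- timer: Small round white kitchen timer, 64 mm across, 38 mm tall; leave alone. Origin: centre of its underside.
- tongs: Steel serving tongs lying flat, 38 x 232 x 16 mm, long along their y; leave alone. Origin: centre of their underside.
- seaweed_pack: Black packet, 106 x 161 x 47 mm; leave alone. Origin: centre of its underside.

How it is judged:
By the outcome, as a careful person would: the job done as asked, in the order asked, and still so for the second after the job is handed in, while the arm keeps its last pose, push and grip.
It also fails if it takes over 48 s, if anything falls off the work surface, if the arm or the gripper's body presses on something with over 40 N, if the wrist force passes 120 N, or if a joint passes its speed limit or range.

## Working session

There is one attempt and no reset: what is moved stays moved. The work goes in short steps, Python scripts to look and compute and a tool call to move; the robot and the scene stay as the last step left them, time stands still between calls to the robot, and variables do not carry over. Pictures are saved under pics/ and viewed, at most 10 in all, crops included, and the job is handed in when it is done.

Besides the shell and the picture viewer there is one more tool, called after "Emit:" as name(argument=value, ...) on one line, values as JSON. apply_moves: Moves the arm, as the interface text tells. Its arguments: {"type":"object","properties":{"series":{"type":"array"},"claw":{"type":"number"},"force":{"type":"number"}},"required":["series"]}

```bash
mkdir -p pics; python3 - <<'E'
from station import ctrl
import cv2,numpy as np,json
s=ctrl.get_state()
print(s['clock'],s['tcp_pos'],s['orientation'],s['opening'],ctrl.grip_depth)
for c in('side','top'):
    r=ctrl.read_camera(c)
    cv2.imwrite(f'pics/{c}0.png',r['img'][:,:,::-1])
    print(c,r['fx'],r['fy'],r['cx'],r['cy'],r['dist_coeffs'],np.round(r['cam_to_world'],4).tolist())
    for t in('tray','tray_grip','rack','tub','cup_1','timer','tongs','seaweed_pack'):
        print(t,[(np.round(d['rect']).tolist(),round(d['score'],2)) for d in ctrl.recognise(t,c)][:5])
E
```

```text
0.0 [ 0.22206731 -0.50280033  0.19064851] [ 9.78468100e-01  2.06396966e-01 -3.57674780e-05 -6.85208338e-04] 0.9959980180354152 -0.0187
side 390.91363036185624 390.91363036185624 286.9634911687091 208.16043733919017 [-0.04992709  0.          0.          0.          0.        ] [[-0.8547, -0.2264, 0.4672, 0.0202], [-0.519, 0.3515, -0.7792, 0.777], [0.0122, -0.9084, -0.4179, 0.5838], [0.0, 0.0, 0.0, 1.0]]
tray [([153.0, 213.0, 123.0, 51.0], 0.62)]
tray_grip [([155.0, 213.0, 122.0, 52.0], 0.66), ([210.0, 229.0, 24.0, 25.0], 0.64)]
rack [([147.0, 209.0, 130.0, 143.0], 0.89)]
tub [([274.0, 187.0, 96.0, 72.0], 0.92)]
cup_1 [([188.0, 240.0, 26.0, 21.0], 0.89), ([195.0, 224.0, 21.0, 17.0], 0.88), ([169.0, 229.0, 27.0, 22.0], 0.6), ([211.0, 230.0, 24.0, 24.0], 0.59)]
timer [([272.0, 290.0, 30.0, 28.0], 0.86)]
tongs [([236.0, 261.0, 41.0, 24.0], 0.68)]
seaweed_pack [([349.0, 189.0, 17.0, 21.0], 0.61)]
top 466.55032378989677 466.55032378989677 276.0997519131716 203.37240135130702 [-0.00253672  0.          0.          0.          0.        ] [[-0.3749, -0.8543, 0.3602, -0.0575], [-0.9271, 0.3429, -0.1516, 0.1811], [0.006, -0.3907, -0.9205, 1.6215], [0.0, 0.0, 0.0, 1.0]]
tray [([156.0, 212.0, 84.0, 42.0], 0.75), ([166.0, 217.0, 10.0, 14.0], 0.37), ([365.0, 169.0, 36.0, 38.0], 0.2)]
tray_grip [([163.0, 211.0, 75.0, 39.0], 0.56)]
rack [([157.0, 204.0, 87.0, 67.0], 0.68)]
tub [([266.0, 174.0, 79.0, 76.0], 0.72)]
cup_1 [([163.0, 214.0, 16.0, 19.0], 0.66), ([184.0, 213.0, 9.0, 18.0], 0.53), ([185.0, 230.0, 15.0, 17.0], 0.51), ([169.0, 230.0, 12.0, 18.0], 0.47)]
timer [([220.0, 270.0, 20.0, 16.0], 0.82)]
tongs []
seaweed_pack [([365.0, 168.0, 36.0, 41.0], 0.58)]
```

View pics/side0.png

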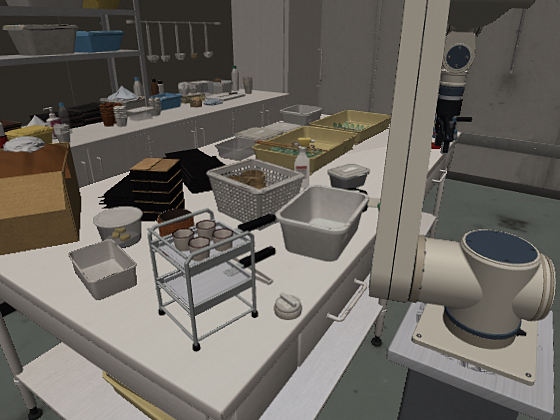

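View pics/top0.png

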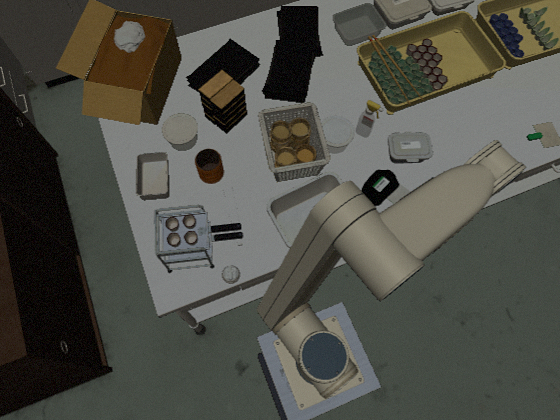

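Side view: rack at about (205,280) with four cups on the top tray, its black handle near (257,222), the lower tray's handle near (258,257), tub at (322,222), timer at (287,305). Top view: upper handle near (227,227), lower handle near (227,236), and the tub is partly hidden by the arm.

```bash
python3 - <<'E'
import cv2,numpy as np
a=cv2.imread('pics/side0.png')[180:360,140:380];b=cv2.imread('pics/top0.png')[160:290,140:350]
cv2.imwrite('pics/sc.png',cv2.resize(a,(800,600),interpolation=cv2.INTER_CUBIC))
cv2.imwrite('pics/tc.png',cv2.resize(b,(800,495),interpolation=cv2.INTER_CUBIC))
E
cat > h.py <<'E'
import numpy as np,cv2
from station import ctrl
def ray(c,uv):
    K=np.array([[c['fx'],0,c['cx']],[0,c['fy'],c['cy']],[0,0,1]]);p=cv2.undistortPoints(np.array([[uv]],float),K,np.array(c['dist_coeffs']))[0,0]
    T=np.array(c['cam_to_world']);return T[:3,3],T[:3,:3]@np.array([p[0],p[1],1])
def atz(c,uv,z):
    o,d=ray(c,uv);return o+d*(z-o[2])/d[2]
def proj(c,P):
    K=np.array([[c['fx'],0,c['cx']],[0,c['fy'],c['cy']],[0,0,1]]);T=np.linalg.inv(np.array(c['cam_to_world']))
    return cv2.projectPoints(np.atleast_2d(P).astype(float),cv2.Rodrigues(T[:3,:3])[0],T[:3,3],K,np.array(c['dist_coeffs']))[0][:,0]
E
```

```text
(no output)
```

View pics/sc.png

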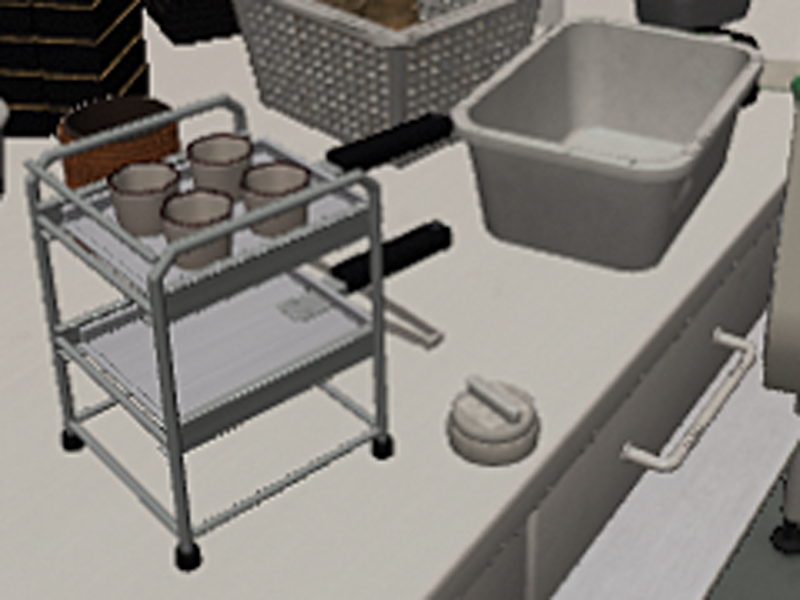

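View pics/tc.png

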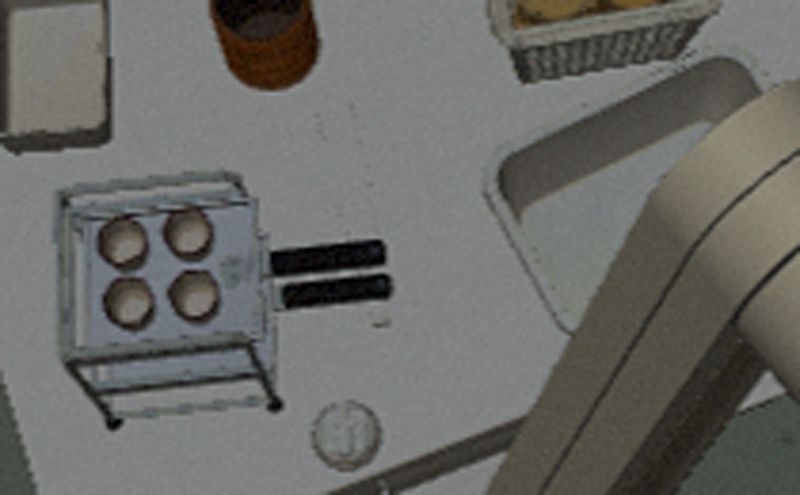

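The side crop shows the upper grip from (330,160) to (450,130), the rack feet at (72,440), (187,560) and (382,450), and the tub rim. The top crop shows the upper grip from (271,263) to (385,252), and the tub's near-left rim edge from (490,185) to (565,330).

```bash
python3 - <<'E'
from h import *
from scipy.optimize import least_squares
S=ctrl.read_camera('side');T=ctrl.read_camera('top')
s=lambda p:(np.array(p)+.5)/3.3333+[140,180]-.5
t=lambda p:(np.array(p)+.5)/3.8095+[140,160]-.5
print('handle side',atz(S,s((328,162)),.181),atz(S,s((450,130)),.181))
print('handle top',atz(T,t((271,263)),.181),atz(T,t((385,252)),.181))
for p in((72,440),(187,560),(382,450)):print('foot',atz(S,s(p),.005))
for p in((115,424),(275,406)):print('foot top',atz(T,t(p),.005))
for p in((145,170),(220,140),(197,200),(275,172)):print('cup rim side',atz(S,s(p),.207))
for p in((122,238),(188,231),(128,298),(194,290)):print('cup rim top',atz(T,t(p),.207))
for p in((455,115),(480,150),(550,28),(600,22),(755,55),(745,90),(690,160),(640,175),(500,158)):print('tub side',atz(S,s(p),.115))
for p in((488,190),(500,155),(565,330),(720,60),(755,75)):print('tub top',atz(T,t(p),.115))
for p in((495,240),(625,270),(660,258)):print('tub bot',atz(S,s(p),.0))
print('timer',atz(S,s((494,455)),0.005),atz(T,t((346,430)),.038))
E
```

```text
handle side [0.5061975  0.17553696 0.181     ] [0.4641667  0.09148225 0.181     ]
handle top [0.50238778 0.17626664 0.181     ] [0.47530141 0.0818366  0.181     ]
foot [0.61588205 0.32675471 0.005     ]
foot [0.47428792 0.3665794  0.005     ]
foot [0.4338285  0.22246936 0.005     ]
foot top [0.47422967 0.36169883 0.005     ]
foot top [0.4350349  0.21819811 0.005     ]
cup rim side [0.56261121 0.28332651 0.207     ]
cup rim side [0.55170002 0.22764564 0.207     ]
cup rim side [0.50996244 0.29399395 0.207     ]
cup rim side [0.4939731  0.24228798 0.207     ]
cup rim top [0.56076678 0.28634223 0.207     ]
cup rim top [0.54596878 0.23244183 0.207     ]
cup rim top [0.50740363 0.29745541 0.207     ]
cup rim top [0.49355822 0.24404993 0.207     ]
tub side [ 0.5487506  -0.04677992  0.115     ]
tub side [ 0.49766305 -0.00368588  0.115     ]
tub side [ 0.57683797 -0.26114289  0.115     ]
tub side [ 0.54323289 -0.30199549  0.115     ]
tub side [ 0.38386333 -0.3062743   0.115     ]
tub side [ 0.36277697 -0.2264109   0.115     ]
tub side [ 0.35053565 -0.07746321  0.115     ]
tub side [ 0.37295221 -0.03388622  0.115     ]
tub side [ 4.77356318e-01 -4.68682975e-04  1.15000000e-01]
tub top [ 0.52126786 -0.03117712  0.115     ]
tub top [ 0.54959756 -0.05431948  0.115     ]
tub top [ 0.3711961  -0.04512185  0.115     ]
tub top [ 0.56299685 -0.28367245  0.115     ]
tub top [ 0.53636487 -0.30775983  0.115     ]
tub bot [ 0.51433142 -0.05720941  0.        ]
tub bot [ 0.39796842 -0.0739183   0.        ]
tub bot [ 0.3811109  -0.10680615  0.        ]
timer [0.36787742 0.18688422 0.005     ] [0.37961315 0.16483227 0.038     ]
```

```bash
cat >> h.py <<'E'
from scipy.spatial.transform import Rotation as R
def plan(p,yaw,tilt=0.,s=None):
    """tool x along heading yaw(deg), tool z down, then tipped by tilt(deg) so that heading side goes down"""
    s=s or ctrl.get_state();q=R.from_quat(s['orientation'])
    c,n=np.cos(np.radians(yaw)),np.sin(np.radians(yaw))
    M=np.array([[c,n,0],[n,-c,0],[0,0,-1.]]).T  # columns x,y,z
    M=np.column_stack([[c,n,0],[n,-c,0],[0,0,-1]])
    ax=np.array([-n,c,0.]) # left of heading; + rotation about it drops heading
    G=R.from_rotvec(ax*np.radians(tilt))*R.from_matrix(M)
    return np.round(q.inv().apply(np.array(p)-s['tcp_pos'])*100,2),np.round((q.inv()*G).as_rotvec(),3)
E
python3 - <<'E'
from h import *
S=ctrl.read_camera('side');T=ctrl.read_camera('top')
for c,n,(x0,y0,x1,y1) in((S,'side',(235,208,278,235)),(T,'top',(209,220,244,232))):
    g=cv2.imread(f'pics/{n}0.png').max(2)[y0:y1,x0:x1]
    k,l,st,_=cv2.connectedComponentsWithStats((g<(60 if n=='side' else 50)).astype('uint8'))
    i=1+st[1:,4].argmax();pts=np.argwhere(l==i)[:,::-1]+[x0,y0]
    w=np.array([atz(c,p,.181 if n=='side' else .188)[:2] for p in pts])
    d=np.linalg.svd(w-w.mean(0))[2][0];pr=(w-w.mean(0))@d
    print(n,st[i],w.mean(0),np.degrees(np.arctan2(d[1],d[0])),np.ptp(pr))
print(plan((.485,.136,.26),74.4))
E
```

```text
side [  3   6  38  18 331] [0.48675367 0.12872213] 76.25555258068597 0.10452514194582947
top [  2   3  30   9 192] [0.48601526 0.12971377] 74.50473527202678 0.09575229992341813
(array([ 49.86, -47.85,  -6.87]), array([ 0.   ,  0.   , -0.883]))
```

Emit:
apply_moves(series=[12, -12, -2, 0, 0, -0.2, 24, -24, -5, 0, 0, -0.4, 37, -36, -7, 0, 0, -0.6, 49.7, -47.1, -7, 0, 0, -0.885, 49.7, -47.1, -7, 0, 0, -0.885, 49.7, -47.1, -7, 0, 0, -0.885, 49.7, -47.1, -7, 0, 0, -0.885, 49.7, -47.1, -7, 0, 0, -0.885, 49.7, -47.1, -7, 0, 0, -0.885, 49.7, -47.1, -7, 0, 0, -0.885, 49.7, -47.1, -7, 0, 0, -0.885, 49.7, -47.1, -7, 0, 0, -0.885, 49.7, -47.1, -7, 0, 0, -0.885, 49.7, -47.1, -7, 0, 0, -0.885, 49.7, -47.1, -7, 0, 0, -0.885, 49.7, -47.1, -7, 0, 0, -0.885, 49.7, -47.1, -7, 0, 0, -0.885, 49.7, -47.1, -7, 0, 0, -0.885], claw=1, force=110)

```text
clock: 2.9
tcp_pos: [0.4863, 0.1274, 0.2615]
orientation: [0.796, 0.605, 0.0, 0.0]
ft_force: [-0.1, -0.1, -0.4]
opening: 1.003
grip_force: 0.0
```

```bash
python3 - <<'E'
from h import *
s=ctrl.get_state();print(s['clock'],s['tcp_pos'],s['joint_positions'])
print(plan((.4865,.129,.1625),74.7,s=s))
ims=[]
for n in('side','top'):
    c=ctrl.read_camera(n);im=c['img'][:,:,::-1].copy();cv2.imwrite(f'pics/{n}1.png',im)
    # overlay tub hypotheses
    a=np.array([.135,-.99]);b=np.array([.99,.135]);o=np.array([.463,-.165])
    for z,l,w in((.115,.145,.105),):
        P=[np.r_[o+i*l*a+j*w*b,z] for i,j in((1,1),(1,-1),(-1,-1),(-1,1))]
        big=None
    x0,y0,k=(260,170,4) if n=='side' else (250,150,4)
    crop=cv2.resize(im[y0:y0+(100),x0:x0+(120)],None,fx=k,fy=k,interpolation=cv2.INTER_CUBIC)
    q=((proj(c,np.array(P))-[x0,y0]+.5)*k-.5).astype(np.int32)
    cv2.polylines(crop,[q],True,(0,0,255),1);ims.append(crop[:, :395] if 0 else cv2.resize(crop,(400,333)))
cv2.imwrite('pics/c1.png',np.hstack(ims))
E
```

```text
2.9 [0.48626073 0.1273992  0.26145185] [ 8.92366680e-02  1.65397280e-01  7.60190044e-02  1.48124363e+00
 -1.26777626e-04  1.93164256e+00]
(array([ 0.16, -0.02,  9.9 ]), array([ 0.   ,  0.   , -0.005]))
```

View pics/c1.png

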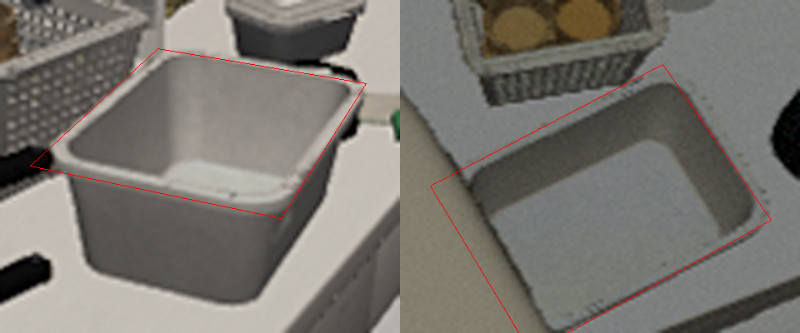

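The fit outline matches the tub except at the rack end, where the rim lies about 2 cm inside it. I take the tub centre as roughly (0.464,-0.175), with its long axis heading 98°. Next I lower onto the grip.

Emit:
apply_moves(series=[0.2, 0, 3, 0, 0, 0, 0.2, 0, 6, 0, 0, 0, 0.2, 0, 8, 0, 0, 0, 0.2, 0, 9, 0, 0, 0, 0.2, 0, 9.7, 0, 0, 0, 0.2, 0, 9.7, 0, 0, 0, 0.2, 0, 9.7, 0, 0, 0])

```text
clock: 3.7
tcp_pos: [0.4876, 0.1303, 0.1651]
orientation: [0.796, 0.605, 0.001, 0.0]
ft_force: [0.3, -0.6, 0.0]
opening: 0.999
grip_force: 0.0
```

Emit:
apply_moves(series=[0, 0, 0, 0, 0, 0, 0, 0, 0, 0, 0, 0, 0, 0, 0, 0, 0, 0, 0, 0, 0, 0, 0, 0, 0, 0, 0, 0, 0, 0, 0, 0, 0, 0, 0, 0, 0, 0, 0, 0, 0, 0, 0, 0, 0, 0, 0, 0, 0, 0, 0, 0, 0, 0, 0, 0, 0, 0, 0, 0], claw=0, force=110)

```text
clock: 4.7
tcp_pos: [0.4871, 0.1304, 0.1643]
orientation: [0.796, 0.606, 0.0, 0.0]
ft_force: [-0.1, 0.3, 0.0]
opening: -0.002
grip_force: 0.0
```

```bash
python3 - <<'E'
from h import *
s=ctrl.get_state();print({k:np.round(s[k],4).tolist() for k in('clock','tcp_pos','ft_force','torque','opening','grip_force')})
im=[cv2.resize(ctrl.read_camera(n)['img'][:,:,::-1][y:y+120,x:x+120],(400,400),interpolation=cv2.INTER_CUBIC) for n,x,y in(('side',150,170),('top',145,160))]
cv2.imwrite('pics/c2.png',np.hstack(im))
E
```

```text
{'clock': 4.7, 'tcp_pos': [0.4871, 0.1304, 0.1643], 'ft_force': [-0.14, 0.3256, 0.0329], 'torque': [0.0335, 0.0056, -0.0102], 'opening': -0.0022, 'grip_force': 0.0}
```

View pics/c2.png

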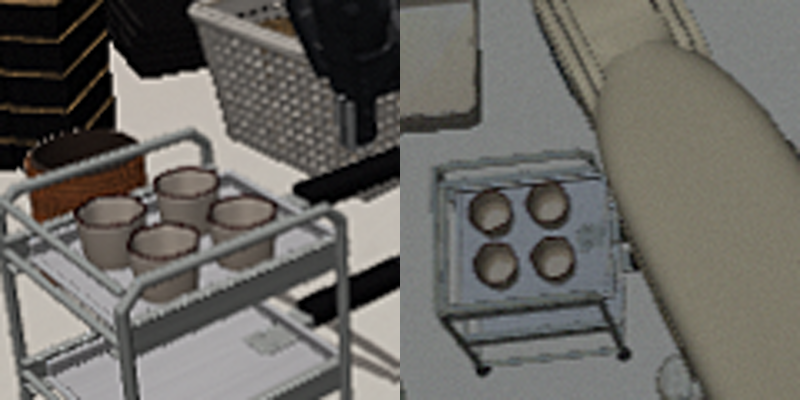

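```bash
python3 - <<'E'
from h import *
for n in('side','top'):
    c=ctrl.read_camera(n)
    print(n,proj(c,[[.4871,.1304,.1643],[.4871,.1304,.183],[.4868,.129,.181]]).round(1).tolist())
    print(c['cam_to_world'].round(4).tolist() if n=='side' else '')
    cv2.imwrite(f'pics/{n}2.png',c['img'][:,:,::-1])
im=cv2.imread('pics/side2.png')[160:280,200:320]
cv2.imwrite('pics/c3.png',cv2.resize(im,(600,600),interpolation=cv2.INTER_CUBIC))
E
```

```text
side [[257.1, 229.1], [256.9, 221.8], [257.4, 222.4]]
[[-0.8547, -0.2264, 0.4672, 0.0202], [-0.519, 0.3515, -0.7792, 0.777], [0.0122, -0.9084, -0.4179, 0.5838], [0.0, 0.0, 0.0, 1.0]]
top [[226.0, 229.6], [225.5, 227.6], [226.0, 227.8]]
```

View pics/c3.png

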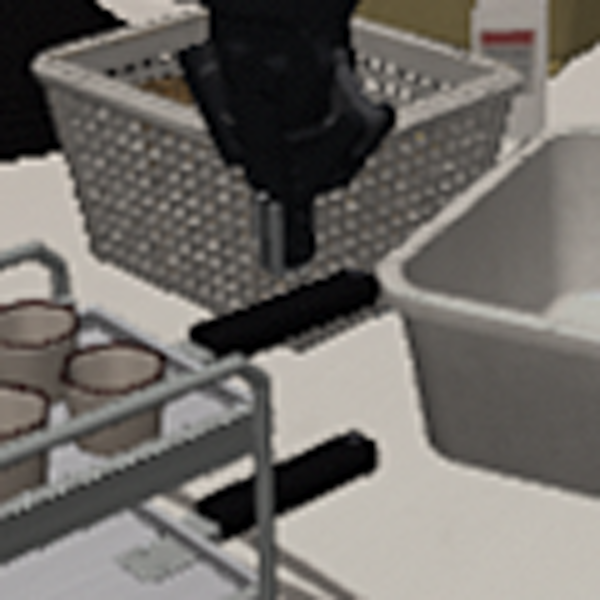

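```bash
python3 - <<'E'
from h import *
a=cv2.imread('pics/side0.png').astype(int);b=cv2.imread('pics/side2.png').astype(int)
d=np.abs(a-b).max(2)[200:236,240:276]
for i,r in enumerate(d):print(200+i,''.join('#' if v>45 else '+' if v>20 else '.' for v in r))
print(ctrl.get_state()['joint_positions'])
for n in('side','top'):
    c=ctrl.read_camera(n);print(proj(c,[[0,0,0],[0,0,.1],[.22,-.5,.19]]).round().tolist(), atz(c,(257,213),.1643))
E
```

```text
200 ............+##########+............
201 ...........+#++.#######.............
202 ..........+##+.+######+.............
203 ...........+#++########.............
204 ............++.+#######.............
205 ...........+#+..+#####+.............
206 ...........+#+.+#######.............
207 ............+++########+............
208 ..........+.##.+#######+............
209 ...........+##..+######.............
210 ...........+##.+#######.............
211 ............++++#######.............
212 ...........+##..+####+..............
213 ...........+##+++##+.+..............
214 ..............+#+...++..............
215 ...............++++.................
216 ....................................
217 ....................................
218 ....................................
219 ....................................
220 ....................................
221 ....................................
222 ....................................
223 ....................................
224 ....................................
225 ....................................
226 ....................................
227 ....................................
228 ....................................
229 ....................................
230 ....................................
231 ....................................
232 ....................................
233 ....................................
234 ....................................
235 ....................................
[ 9.50332520e-02  1.90622576e-01 -1.38260336e-01  1.24188935e+00
 -5.58237957e-05  1.93583010e+00]
[[476.0, 328.0], [487.0, 291.0], [438.0, 166.0]] [0.53694403 0.06010053 0.1643    ]
[[317.0, 361.0], [320.0, 359.0], [435.0, 231.0]] [0.50397428 0.01393179 0.1643    ]
```

```bash
python3 - <<'E'
from h import *
c=ctrl.read_camera('side');a=cv2.imread('pics/side1.png');b=cv2.imread('pics/side2.png')
for (x,y,w,h) in((235,150,50,30),(238,160,45,28),(240,150,36,36)):
    r=cv2.matchTemplate(a[:260,200:330],b[y:y+h,x:x+w],cv2.TM_CCOEFF_NORMED);_,m,_,l=cv2.minMaxLoc(r)
    print('shift px',l[0]+200-x,l[1]-y,m)
for nm,o in(('stated',(0,0,0)),('high',(0,0,.037)),('far',(.05,-.07,0))):
    o=np.array(o);B=np.array([0,0,.07])
    p=proj(c,[np.array([.4863,.1274,.2615])+o+B,np.array([.4871,.1304,.1643])+o+B,np.array([.4871,.1304,.1643])+o])
    print(nm,p[0]-p[1],p.round(1).tolist())
t=ctrl.read_camera('top')
print(proj(t,[[.22,-.5,z] for z in(.2,.4,.6,.8)]).round())
E
```

```text
shift px 0 -56 0.6964568495750427
shift px 4 -56 0.7569214701652527
shift px 50 -137 0.7227677702903748
stated [  0.21693078 -42.30524891] [[256.7, 158.9], [256.4, 201.2], [257.1, 229.1]]
high [  0.21965666 -43.79454592] [[256.3, 141.9], [256.1, 185.6], [256.7, 214.6]]
far [  0.20311321 -39.24684902] [[256.5, 147.7], [256.3, 186.9], [256.9, 213.0]]
[[436. 230.]
 [459. 206.]
 [489. 174.]
 [530. 131.]]
```

```bash
python3 - <<'E'
from h import *
im=[cv2.resize(cv2.imread(f'pics/side{i}.png')[100:250,190:340],(400,400),interpolation=cv2.INTER_CUBIC) for i in(1,2)]
t=cv2.resize(cv2.imread('pics/top2.png')[60:420,100:460],(600,600))
cv2.imwrite('pics/c4.png',np.hstack(im))
s=ctrl.get_state();print({k:np.round(s[k],4).tolist() for k in s})
E
```

```text
{'clock': 5.1, 'joint_positions': [0.095, 0.1906, -0.1383, 1.2419, 0.0, 1.9358], 'qd': [-0.0004, 0.0, 0.0005, 0.0005, -0.0014, 0.0012], 'joint_torque': [-0.004, -49.4165, 33.8077, 0.0013, -0.0002, 0.0], 'tcp_pos': [0.4871, 0.1304, 0.1643], 'orientation': [0.7958, 0.6055, 0.0, 0.0], 'ft_force': [0.2603, -0.3017, 0.0149], 'torque': [0.0248, 0.0212, -0.0047], 'grip_force': 0.0, 'opening': -0.0002}
```

View pics/c4.png

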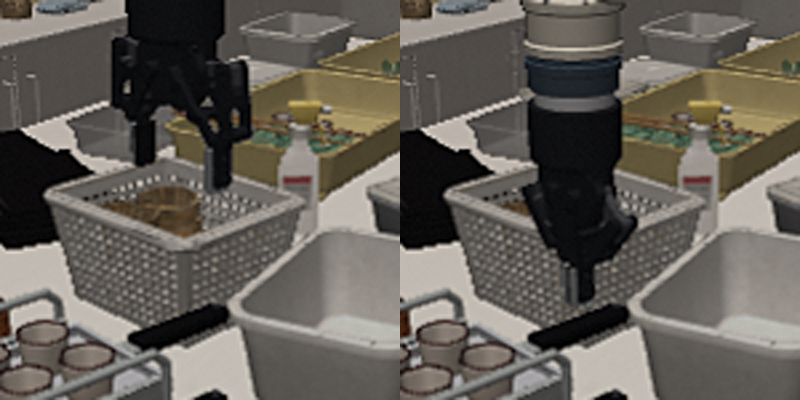

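The shut fingertips show at (256,213), about 16 px above where the stated pose would put them, and clear of the grip. So the fingers really sit about 37 mm higher than the reading. I'll open, lower and look again.

Emit:
apply_moves(series=[0, 0, 0, 0, 0, 0, 0, 0, 0, 0, 0, 0, 0, 0, 0, 0, 0, 0, 0, 0, 0, 0, 0, 0, 0, 0, 0, 0, 0, 0, 0, 0, 0, 0, 0, 0, 0, 0, 0, 0, 0, 0, 0, 0, 1.5, 0, 0, 0, 0, 0, 2.8, 0, 0, 0, 0, 0, 3.6, 0, 0, 0, 0, 0, 3.6, 0, 0, 0, 0, 0, 3.6, 0, 0, 0], claw=1)

```text
clock: 6.3
tcp_pos: [0.4872, 0.1304, 0.1286]
orientation: [0.796, 0.605, 0.0, 0.0]
ft_force: [-0.3, -0.6, 0.2]
opening: 0.999
grip_force: 0.0
```

```bash
python3 - <<'E'
from h import *
s=ctrl.get_state();print(s['tcp_pos'],s['ft_force'],s['opening'])
b=ctrl.read_camera('side')['img'][:,:,::-1];cv2.imwrite('pics/side3.png',b)
a=cv2.imread('pics/side0.png').astype(int)
d=np.abs(a-b).max(2)[190:240,225:300]
for i,r in enumerate(d):print(190+i,''.join('#' if v>45 else '+' if v>20 else '.' for v in r))
E
```

```text
[0.48723054 0.13040797 0.12860251] [-0.29509735 -0.62363164  0.19732911] 0.9994891469655429
190 ........+###..###############################+####++####...................
191 ........####..#############################++###########...................
192 ........###################################+#######+++##+..................
193 ........+##########################################+#####..................
194 ........+########################++++####################..................
195 ........+################################################..................
196 .........#################################++#########+###..................
197 ..........+.#############################+..#############+.................
198 .............##########+.+##############+...#############..................
199 ............+#########.+.....##########+....+############..................
200 ............+#########.......+#########.....#############..................
201 .............+#########........++#####....+##############..................
202 ...............++######+.........+##########
[... 2291 characters left out ...]
............................++..............................
232 ...........................................................................
233 ...........................................................................
234 ...........................................................................
235 ...........................................................................
236 ...........................................................................
237 ...........................................................................
238 ...........................................................................
239 ...........................................................................
```

Emit:
apply_moves(series=[0, 0, 0, 0, 0, 0, 0, 0, 0, 0, 0, 0, 0, 0, 0, 0, 0, 0, 0, 0, 0, 0, 0, 0, 0, 0, 0, 0, 0, 0, 0, 0, 0, 0, 0, 0, 0, 0, 0, 0, 0, 0, 0, 0, 0, 0, 0, 0], claw=0, force=110)

```text
clock: 7.15
tcp_pos: [0.4871, 0.1304, 0.1285]
orientation: [0.796, 0.605, 0.0, 0.0]
ft_force: [-0.7, -0.3, 4.6]
opening: 0.232
grip_force: 107.5
```

The grip is held at 107 N. Next comes a small lift and a first pull, to check the forces.

Emit:
apply_moves(series=[0, 0, -0.1, 0, 0, 0, 0, 0, -0.2, 0, 0, 0, -0.2, 0, -0.2, 0, 0, 0, -0.6, 0, -0.2, 0, 0, 0, -1.2, 0, -0.2, 0, 0, 0, -1.9, 0, -0.2, 0, 0, 0, -2.5, 0, -0.2, 0, 0, 0, -2.9, 0, -0.2, 0, 0, 0, -3, 0, -0.2, 0, 0, 0])

```text
clock: 8.05
tcp_pos: [0.4789, 0.1009, 0.1303]
orientation: [0.796, 0.605, -0.0, 0.0]
ft_force: [0.2, 0.2, -3.7]
opening: 0.233
grip_force: 107.8
```

```bash
python3 - <<'E'
from h import *
s=ctrl.get_state();print({k:np.round(s[k],3).tolist() for k in('clock','tcp_pos','ft_force','torque','opening','grip_force')})
c=ctrl.read_camera('side');cv2.imwrite('pics/side4.png',c['img'][:,:,::-1])
for n in ('side','top'):
  if n=='top':c=ctrl.read_camera('top')
  for d in ctrl.recognise('cup_1',n)[:4]:
    l,t,w,h=d['rect'];print(n,atz(c,(l+w/2,t+h/2),.19).round(3),round(d['score'],2))
E
```

```text
{'clock': 8.05, 'tcp_pos': [0.479, 0.101, 0.13], 'ft_force': [0.164, 0.161, -3.726], 'torque': [-0.296, 0.047, -0.003], 'opening': 0.233, 'grip_force': 107.768}
side [0.481 0.223 0.19 ] 0.75
side [0.491 0.276 0.19 ] 0.7
side [0.539 0.208 0.19 ] 0.65
side [0.543 0.268 0.19 ] 0.65
top [0.487 0.214 0.19 ] 0.54
top [0.498 0.264 0.19 ] 0.54
top [0.554 0.254 0.19 ] 0.53
top [0.538 0.203 0.19 ] 0.49
```

Emit:
apply_moves(series=[-0.2, 0, 0, 0, 0, 0, -0.6, 0, 0, 0, 0, 0, -1.2, 0, 0, 0, 0, 0, -2.0, 0, 0, 0, 0, 0, -3.0, 0, 0, 0, 0, 0, -4.1, 0, 0, 0, 0, 0, -5.2, 0, 0, 0, 0, 0, -6.3, 0, 0, 0, 0, 0, -7.4, 0, 0, 0, 0, 0, -8.5, 0, 0, 0, 0, 0, -9.6, 0, 0, 0, 0, 0, -10.6, 0, 0, 0, 0, 0, -11.5, 0, 0, 0, 0, 0, -12.2, 0, 0, 0, 0, 0, -12.7, 0, 0, 0, 0, 0, -12.9, 0, 0, 0, 0, 0, -13, 0, 0, 0, 0, 0, -13, 0, 0, 0, 0, 0])

```text
clock: 10.05
tcp_pos: [0.4444, -0.0237, 0.1303]
orientation: [0.796, 0.606, 0.0, -0.0]
ft_force: [0.6, 0.7, -3.3]
opening: 0.232
grip_force: 107.8
```

```bash
python3 - <<'E'
from h import *
s=ctrl.get_state();print({k:np.round(s[k],3).tolist() for k in('clock','tcp_pos','orientation','ft_force','torque','opening','grip_force','joint_positions')})
im=[]
for n in ('side','top'):
  c=ctrl.read_camera(n)
  for d in ctrl.recognise('cup_1',n)[:4]:
    l,t,w,h=d['rect'];print(n,atz(c,(l+w/2,t+h/2),.19).round(3),round(d['score'],2))
  for d in ctrl.recognise('tub',n)[:1]+ctrl.recognise('seaweed_pack',n)[:1]:print(d)
  im.append(c['img'][:,:,::-1][120:320,140:390])
cv2.imwrite('pics/c5.png',cv2.resize(np.hstack(im),(800,320)))
E
```

```text
{'clock': 10.05, 'tcp_pos': [0.444, -0.024, 0.13], 'orientation': [0.796, 0.606, 0.0, -0.0], 'ft_force': [0.594, 0.739, -3.317], 'torque': [-0.266, 0.12, 0.031], 'opening': 0.232, 'grip_force': 107.834, 'joint_positions': [-0.242, 0.109, -0.328, 1.134, 0.0, 1.598]}
side [0.518 0.132 0.19 ] 0.7
side [0.448 0.096 0.19 ] 0.64
side [0.458 0.152 0.19 ] 0.63
side [0.508 0.073 0.19 ] 0.58
{'rect': [281.2, 185.7, 87.8, 77.4], 'score': 0.73}
{'rect': [346.0, 187.2, 22.5, 23.6], 'score': 0.65}
top [0.448 0.091 0.19 ] 0.63
top [0.528 0.131 0.19 ] 0.52
top [0.461 0.14  0.19 ] 0.45
top [0.508 0.076 0.19 ] 0.44
{'rect': [299.8, 173.7, 62.7, 65.2], 'score': 0.93}
{'rect': [361.9, 167.9, 39.6, 39.7], 'score': 0.68}
```

View pics/c5.png

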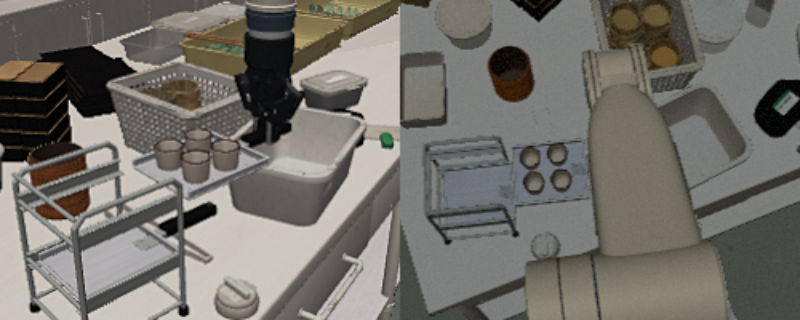

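The tray is fully out, level, with all four cups aboard, and the tub is undisturbed. I'll carry it over the tub, turning the heading to about 95°.

Emit:
apply_moves(series=[-0.4, 0.2, 0, 0, 0, -0.004, -1.1, 0.5, -0.1, 0, 0, -0.011, -2.3, 0.9, -0.1, 0, 0, -0.021, -4, 1.6, -0.2, 0, 0, -0.038, -6.1, 2.5, -0.3, 0, 0, -0.057, -8.4, 3.4, -0.4, 0, 0, -0.079, -10.9, 4.4, -0.6, 0, 0, -0.102, -13.4, 5.4, -0.7, 0, 0, -0.125, -16.1, 6.5, -0.8, 0, 0, -0.15, -18.8, 7.5, -1, 0, 0, -0.175, -21.4, 8.6, -1.1, 0, 0, -0.2, -24.1, 9.7, -1.3, 0, 0, -0.226, -26.8, 10.8, -1.4, 0, 0, -0.251, -29.3, 11.8, -1.5, 0, 0, -0.274, -31.6, 12.7, -1.7, 0, 0, -0.295, -33.7, 13.6, -1.8, 0, 0, -0.315, -35.4, 14.2, -1.9, 0, 0, -0.331, -36.8, 14.8, -1.9, 0, 0, -0.344, -37.7, 15.2, -2, 0, 0, -0.353, -38.3, 15.4, -2, 0, 0, -0.358])

```text
clock: 12.45
tcp_pos: [0.4905, -0.4351, 0.1501]
orientation: [0.675, 0.737, 0.0, -0.0]
ft_force: [-0.4, -0.1, -3.1]
opening: 0.23
grip_force: 107.9
```

Emit:
apply_moves(series=[0, 0, 0, 0, 0, 0, 0, 0, 0, 0, 0, 0, 0, 0, 0, 0, 0, 0])

```text
clock: 12.75
tcp_pos: [0.4907, -0.4334, 0.1505]
orientation: [0.675, 0.738, 0.0, -0.0]
ft_force: [0.2, -0.2, -2.5]
opening: 0.231
grip_force: 107.9
```

```bash
python3 - <<'E'
from h import *
s=ctrl.get_state();print({k:np.round(s[k],3).tolist() for k in('clock','tcp_pos','orientation','ft_force','grip_force','joint_positions')})
q=R.from_quat(s['orientation']);P=lambda v:s['tcp_pos']+q.apply(v)
print('lip',P([.21,0,-.045]))
im=[]
for n in ('side','top'):
  c=ctrl.read_camera(n)
  for d in ctrl.recognise('cup_1',n)[:4]:
    l,t,w,h=d['rect'];print(n,atz(c,(l+w/2,t+h/2),.21).round(3),round(d['score'],2))
  k=3.2;x0,y0=(260,130) if n=='side' else (250,130)
  I=cv2.resize(c['img'][:,:,::-1][y0:y0+140,x0:x0+125],None,fx=k,fy=k,interpolation=cv2.INTER_CUBIC)
  px=lambda A:((proj(c,np.array(A))-[x0,y0]+.5)*k).astype(np.int32)
  cv2.polylines(I,[px([P([.21,y,-.045]) for y in(-.065,.065)]+[P([.06,y,-.045]) for y in(.065,-.065)])],True,(0,0,255),1)
  o=np.array([.464,-.175]);h=np.array([-.135,.99]);r=np.array([.99,.135])
  cv2.polylines(I,[px([np.r_[o+i*.117*h+j*.0825*r,.115] for i,j in((1,1),(1,-1),(-1,-1),(-1,1))])],True,(0,255,0),1)
  im.append(I)
cv2.imwrite('pics/c6.png',np.hstack(im))
E
```

```text
{'clock': 12.75, 'tcp_pos': [0.491, -0.433, 0.15], 'orientation': [0.675, 0.738, 0.0, -0.0], 'ft_force': [0.188, -0.208, -2.461], 'grip_force': 107.876, 'joint_positions': [-0.852, 0.452, 0.211, 1.33, 0.0, 0.631]}
lip [ 0.47214998 -0.2241894   0.19548453]
side [ 0.434 -0.241  0.21 ] 0.7
side [ 0.496 -0.25   0.21 ] 0.49
side [ 0.448 -0.327  0.21 ] 0.47
```

View pics/c6.png

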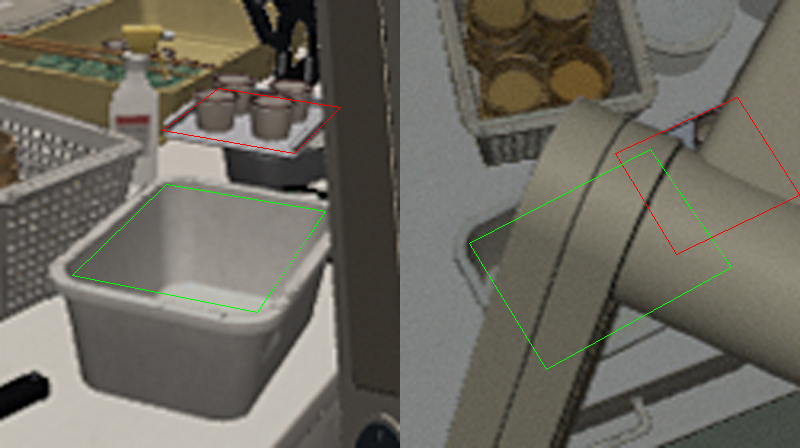

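The overlay matches the tray (red) and the tub mouth (green), with all four cups aboard. Next I lower the lip toward the rim with a 12° tilt, which is below the sliding angle.

Emit:
apply_moves(series=[0, 0, 0.1, 0, -0.02, 0, 0.1, 0, 0.2, 0, -0.05, 0, 0.2, 0, 0.4, 0, -0.09, 0, 0.3, 0, 0.4, 0, -0.13, 0, 0.4, 0, 0.5, 0, -0.17, 0, 0.5, 0, 0.5, 0, -0.2, 0, 0.5, 0, 0.5, 0, -0.21, 0, 0.5, 0, 0.5, 0, -0.21, 0])

```text
clock: 13.75
tcp_pos: [0.4903, -0.4284, 0.1455]
orientation: [0.671, 0.734, -0.071, 0.077]
ft_force: [0.3, -0.0, -3.0]
opening: 0.231
grip_force: 107.9
```

```bash
cat > chk.py <<'E'
from h import *
s=ctrl.get_state();print({k:np.round(s[k],3).tolist() for k in('clock','tcp_pos','ft_force','grip_force','joint_positions')})
q=R.from_quat(s['orientation']);P=lambda v:s['tcp_pos']+q.apply(v)
print('lip',P([.21,0,-.045]).round(4))
c=ctrl.read_camera('side');cv2.imwrite('pics/s_%d.png'%(s['clock']*100),c['img'][:,:,::-1])
print('lip corners px',proj(c,[P([.21,y,-.045]) for y in(.065,0,-.065)]).round(1).tolist(),'rear',proj(c,[P([.06,y,-.045]) for y in(.065,-.065)]).round(1).tolist())
for t in('tray','cup_1','tub'):print(t,[(np.round(d['rect'],1).tolist(),round(d['score'],2)) for d in ctrl.recognise(t,'side')[:5]])
E
python3 chk.py; python3 - <<'E'
import cv2,glob
g=cv2.cvtColor(cv2.imread(sorted(glob.glob('pics/s_*.png'))[-1]),cv2.COLOR_BGR2GRAY)[160:200,305:370]
for i,r in enumerate(g):print(160+i,''.join(' .:-=+*#%@'[::-1][v*10//256] for v in r))
E
```

```text
{'clock': 13.75, 'tcp_pos': [0.49, -0.428, 0.146], 'ft_force': [0.281, -0.018, -3.02], 'grip_force': 107.878, 'joint_positions': [-0.777, 0.34, -0.001, 1.069, -0.135, 0.694]}
lip [ 0.4713 -0.2145  0.1457]
lip corners px [[308.4, 186.7], [328.4, 190.5], [349.2, 194.5]] rear [[326.2, 163.6], [364.2, 169.8]]
tray [([307.8, 149.2, 56.5, 45.6], 0.9)]
cup_1 [([322.2, 164.2, 14.9, 13.6], 0.71), ([276.4, 189.2, 87.3, 71.2], 0.66), ([336.9, 168.0, 17.4, 11.8], 0.65), ([333.8, 175.8, 17.7, 11.5], 0.62), ([315.2, 172.2, 18.4, 12.2], 0.58)]
tub [([277.0, 188.0, 89.8, 72.9], 0.96)]<stdin>:3: RuntimeWarning: overflow encountered in scalar multiply
Traceback (most recent call last):
OverflowError: Python integer 256 out of bounds for uint8
```

The tray matches the prediction to within a pixel and all four cups are still aboard. Tipping on about the lip to 32°, then holding.

Emit:
apply_moves(series=[0, 0, -0.2, 0, -0.025, 0, -0.1, 0, -0.5, 0, -0.05, 0, -0.1, 0, -1.1, 0, -0.1, 0, -0.2, 0, -2.2, 0, -0.15, 0, -0.3, 0, -3.3, 0, -0.2, 0, -0.3, 0, -4.3, 0, -0.25, 0, -0.2, 0, -5.4, 0, -0.3, 0, -0.1, 0, -6.5, 0, -0.35, 0, -0.1, 0, -6.5, 0, -0.35, 0, -0.1, 0, -6.5, 0, -0.35, 0, -0.1, 0, -6.5, 0, -0.35, 0, -0.1, 0, -6.5, 0, -0.35, 0])

```text
clock: 15.15
tcp_pos: [0.489, -0.417, 0.2086]
orientation: [0.649, 0.709, -0.187, 0.203]
ft_force: [0.3, 1.2, -2.8]
opening: 0.233
grip_force: 108.0
```

```bash
python3 chk.py
```

```text
{'clock': 15.15, 'tcp_pos': [0.489, -0.417, 0.209], 'ft_force': [0.316, 1.188, -2.756], 'grip_force': 107.999, 'joint_positions': [-0.627, 0.178, -0.192, 0.812, -0.412, 0.774]}
lip [ 0.4714 -0.2159  0.1354]
lip corners px [[308.4, 189.7], [328.3, 193.6], [349.1, 197.5]] rear [[324.8, 154.1], [363.7, 159.9]]
tray [([306.2, 136.3, 57.4, 60.4], 0.83)]
cup_1 [([329.8, 180.1, 16.1, 16.1], 0.66), ([321.5, 219.6, 18.1, 9.5], 0.5), ([309.3, 218.6, 9.0, 7.1], 0.49)]
tub [([273.7, 188.8, 93.4, 71.9], 0.7)]
```

Emit:
apply_moves(series=[-0.2, 0, -1.1, 0, -0.05, 0, -0.3, 0, -2.1, 0, -0.1, 0, -0.4, 0, -3.2, 0, -0.15, 0, -0.5, 0, -4.3, 0, -0.2, 0, -0.5, 0, -5.3, 0, -0.25, 0, -0.4, 0, -6.4, 0, -0.3, 0, -0.3, 0, -7.5, 0, -0.35, 0, -0.1, 0, -8.5, 0, -0.4, 0, 0.1, 0, -9.6, 0, -0.45, 0, 0.4, 0, -10.6, 0, -0.5, 0, 0.7, 0, -11.6, 0, -0.55, 0, 1.1, 0, -12.6, 0, -0.6, 0, 1.1, 0, -12.6, 0, -0.6, 0, 1.1, 0, -12.6, 0, -0.6, 0, 1.1, 0, -12.6, 0, -0.6, 0, 1.1, 0, -12.6, 0, -0.6, 0])

```text
clock: 16.95
tcp_pos: [0.4824, -0.3411, 0.3102]
orientation: [0.565, 0.617, -0.37, 0.404]
ft_force: [-0.8, -0.1, -1.8]
opening: 0.234
grip_force: 108.2
```

```bash
python3 chk.py; python3 - <<'E'
from h import *
c=ctrl.read_camera('top');print('top',[(np.round(d['rect']).tolist(),round(d['score'],2)) for t in('cup_1','tub') for d in ctrl.recognise(t,'top')[:5]])
q=R.from_quat(ctrl.get_state()['orientation']).as_matrix();print('tool x (tray slope)',q[:,0].round(3))
E
```

```text
{'clock': 16.95, 'tcp_pos': [0.482, -0.341, 0.31], 'ft_force': [-0.829, -0.064, -1.802], 'grip_force': 108.209, 'joint_positions': [-0.262, 0.057, -0.505, 0.344, -1.038, 0.833]}
lip [ 0.4716 -0.2164  0.1357]
lip corners px [[308.5, 189.6], [328.3, 193.4], [349.1, 197.4]] rear [[317.9, 141.2], [359.2, 147.0]]
tray []
cup_1 [([314.2, 222.6, 9.4, 3.7], 0.36)]
tub [([274.5, 189.0, 93.6, 72.7], 0.7)]
top [([314.0, 220.0, 15.0, 15.0], 0.59), ([310.0, 206.0, 9.0, 10.0], 0.46), ([300.0, 190.0, 62.0, 48.0], 0.88)]
tool x (tray slope) [-0.035  0.398 -0.917]
```

Emit:
apply_moves(series=[0, 0, 0, 0, 0, 0, 0, 0, 0, 0, 0, 0, 0, 0, 0, 0, 0, 0, 0, 0, 0, 0, 0, 0, 0, 0, 0, 0, 0, 0, 0, 0, 0, 0, 0, 0])

```text
clock: 17.9
tcp_pos: [0.4824, -0.3405, 0.31]
orientation: [0.565, 0.617, -0.37, 0.404]
ft_force: [-0.6, 0.5, -2.1]
opening: 0.232
grip_force: 108.2
```

```bash
python3 - <<'E'
from h import *
F=[]
for k in range(3):
  for n in('side','top'):
    c=ctrl.read_camera(n);F.append(ctrl.get_state()['ft_force'])
    print(n,[(np.round(d['rect']).tolist(),round(d['score'],2)) for d in ctrl.recognise('cup_1',n)])
    cv2.imwrite(f'pics/{n}_end.png',c['img'][:,:,::-1])
print(np.mean(F,0))
for t in('timer','seaweed_pack','tub','tongs'):print(t,[(np.round(d['rect']).tolist(),round(d['score'],2)) for n in('side','top') for d in ctrl.recognise(t,n)[:1]])
a=cv2.imread('pics/top1.png').astype(int);b=cv2.imread('pics/top_end.png').astype(int)
d=np.abs(a-b).max(2)[180:245,285:350]
for i,r in enumerate(d[::2]):print(180+2*i,''.join('#' if v>60 else '+' if v>30 else '.' for v in r))
E
```

```text
side [([310.0, 222.0, 14.0, 4.0], 0.48)]
top [([308.0, 207.0, 9.0, 11.0], 0.52)]
side [([313.0, 221.0, 11.0, 7.0], 0.47)]
top [([314.0, 220.0, 13.0, 14.0], 0.53), ([306.0, 204.0, 12.0, 15.0], 0.4)]
side [([313.0, 222.0, 14.0, 6.0], 0.54)]
top [([307.0, 203.0, 11.0, 16.0], 0.56)]
[ 0.12349163  0.17801328 -1.98378094]
timer [([274.0, 291.0, 27.0, 28.0], 0.8), ([220.0, 273.0, 20.0, 13.0], 0.57)]
seaweed_pack [([363.0, 167.0, 38.0, 41.0], 0.65)]
tub [([274.0, 190.0, 97.0, 70.0], 0.7), ([301.0, 188.0, 60.0, 55.0], 0.7)]
tongs [([208.0, 249.0, 66.0, 36.0], 0.68), ([230.0, 223.0, 5.0, -3.0], 0.49)]
180 ++..+#+.+++..+++.+++..+######+...#+#++#+#########++#+++++######+.
182 .....++..++..+#++++...+###+.+...+##+#############++++++#######+..
184 ......++..#+.++++++++...++++++.++#+#######++++++..+++++#####+....
186 ......#+..++..+++......+++++++#####+++...............+++###++....
188 ...........#++........++++++++.+.....................#+++..++++..
190 .......+++++.+#+....++................................+.....++++.
192 .....+#++##+.+++.................+....++.....................+++.
194 .+++#++
[... 1108 characters left out ...]

226 ...............+..........+++#++.......+++.......................
228 ..........................+.+++.......++.........................
230 ...........................+++#+....+++..........................
232 #+..........................+++#+...#+...........................
234 +++..........................++##................................
236 ..++.......................+.+++#+...............................
238 ...+.........................+++#+...............................
240 ....+............................##..............................
242 .....+.....................++.+++##+.............................
244 ......+................++.+++.++++##.............................
```

```bash
python3 -c "
from station import ctrl
print(ctrl.job_done())"
```

```text
the job is handed in; nothing more can be done
None
```

I handed the job in at about 18 s: the tray is empty, tipped about 66° and held with its open edge roughly 20 mm above the tub's rim. I saw only two of the four cups inside the tub because the arm hid the rest of it; no camera showed a cup anywhere else, the wrist force fits an empty tray, and the tub and other things look unmoved.

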